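Seat the serving board on the studs of the display stand

TASK

Take the round serving board by its handle and fit it on the display stand: thread it over the central spigot, turn it until the three studs find its three holes, and slide it down until it lies fully home and flat on the flange. Feel for the studs gently, never press or drop the board hard on the stand, then let go and leave the other things on the table where they are.

Things in the scene. Friction and masses are not known exactly. Their poses are not given: they have to be found in the camera images.
- board: Round wooden serving board, 130 mm across, 10 mm thick, flat on the table, 0.25 to 0.5 kg, with a steel carrying handle. Origin: centre of the underside, z up. A bore 25.5 mm wide goes through its middle; three holes 12.5 mm wide go through on a circle of 36 mm radius, at 90, 210 and 330 degrees from the board's +x towards +y. The bore and holes are hardly bevelled.
- board_grip (a point): Middle of the board's fixed handle bar, 55 mm above the board's underside; axes as the board's. The bar runs straight along x over the bore, 66 mm long, 14 mm wide (y) and 14 mm high, on two posts 10 mm thick at x = -28 and +28 mm (46 mm clear between them).
- stand: Low display stand, fixed to the table: white foot 120 mm across, and a metal spindle head, a flange 96 mm across with a central spigot and three studs. Origin: centre of its underside, z up. A stiff brake (2 N m) holds the head where it was left: the studs, 120 degrees apart, stand at 90, 210 and 330 degrees from the stand's +x towards +y plus an unmeasured angle between 0.1 and 1.4 rad.
- stand_seat (a point): Centre of the flange's flat top (the seat), 50 mm above the underside; axes as the stand's, not the head's. Studs on a 36 mm radius: 10 mm thick, 14 mm high, tops slightly bevelled. The sprung head gives up to 3 mm under 4 to 28 N of push. The board fits in any of three turns; turned wrong it rests on the studs, 14 mm above the seat. Play at each side: 0.75 mm round the spigot, 1.25 mm round the studs.
- spigot_tip (a point): Tip of the stand's central spigot, 29 mm above the seat. The spigot is 24 mm thick and straight up to 21 mm above the seat, then tapers to 10 mm at the tip. Axes as the stand's.
- salt_shaker: Salt shaker, 44 mm thick, 90 mm high, standing; bystander. Origin: centre of its underside.
- price_block_1: Small black price sign in a wooden block, 22x62x58 mm; bystander. Origin: centre of its underside.
- honey_jar: Jar with red lid, 62 mm wide, 86 mm high; bystander. Origin: centre of its underside.
- jam_jar: Jar with pale lid, 62 mm wide, 99 mm high; bystander. Origin: centre of its underside.
- pepper_mill: Wooden pepper mill, 58 mm thick, 150 mm high; bystander. Origin: centre of its underside.
- chalk_pen: White and blue marker pen lying on the table, 17x135x16 mm; bystander. Origin: centre of its underside.

How it is judged:
On the way:
1. the board has been lifted clear of the table and brought over the stand (height (world z) of board above 0.06 m and horizontal distance between board and stand_seat below 0.02 m), for 0.1 s.
At the end, for the whole second after the job is handed in: the board lies level (within 0.05 rad) on the stand's flange, its underside no more than 2.5 mm above the seat, its centre within 4 mm of the stand's axis, released and at rest (z of board in the frame of stand_seat between -0.004 and 0.0025 m and horizontal distance between board and stand_seat below 0.004 m and angle between board's own z axis and vertical below 0.05 rad and linear speed of board below 0.01 m/s); the robot touches nothing.
It fails at once if the board is pressed or dropped on the stand with more than 40 N (contact force between board and stand above 40 N).
It fails at once if a bystander is pushed more than 3 cm or tipped over (distance of any of salt_shaker, price_block_1, honey_jar, jam_jar, pepper_mill, chalk_pen from where it was at the start of the episode above 0.03 m or angle between any of salt_shaker, price_block_1, honey_jar, jam_jar, pepper_mill's own z axis and vertical above 0.5 rad).
It also fails if it takes over 72 s, if anything falls off the work surface, if the arm or the gripper's body presses on something with over 40 N, if the wrist force passes 120 N, or if a joint passes its speed limit or range.

ROBOT

A 6-joint arm with a two-finger parallel gripper is mounted at the origin on a cart in front of the work surface, level with it; the furniture and walls round the work are solid. World frame = base frame: x ahead of the robot, y to its left, z up, the work surface at z = 0. Lengths are in m, angles in rad, forces in N, time in s.
With the tool pointing down it reaches from about 0.35 to 0.975 m from the base axis. Payload 4.9 kg.
Tool frame: the origin (TCP) lies at the very end of the fingers, on their centre line; the grasp point (between the pads) lies manip.grip_point_offset behind it (manip.grip_point_offset is the distance from the TCP to the grasp point, in m); z points along the fingers, y is the direction in which the jaws open and shut (so a half turn about z gives the same grasp; the last joint's range is limited). The gripper opens to 85 mm and grips with 20 to 120 N. Pads are 22 mm wide; open, the fingers measure 114 mm over their backs; the gripper's body (76 mm by 85 mm) begins 54 mm behind the grasp point. The pads swing forward as they close: fully open they stand 13 mm farther back than shut.
Start: joints at [1.11, 0.053, 1.613, -0, 1.476, -0.119], TCP at [0.209, 0.589, 0.231] pointing down, gripper open.
Joint ranges: [-3.01, 3.01], [-1.01, 2.22], [0.06, 2.58], [-1.02, 4.17], [0.09, 2.62], [-3.14, 3.14]. Speed limits (rad/s): [2.57, 2.57, 3.14, 3.14, 3.14, 3.14].

INTERFACE

Orientations are given as a unit quaternion [w, x, y, z].
In Python, from plant import status, grab_frame, camera_params, ticket, boxes_of, outline_of, manip gives the robot as it stands. The module is installed in compiled form; this text tells all that it offers.
- The arm moves only by the tool play_rows, never from a script. Its argument "deltas" is a list of rows, each a list of 2 entries, a list of its own where there are three numbers: the shift along the world's x, y, z in m, then the turn about the world's z in rad. A call has 1 to 5 rows; each row is the pose to reach, as a shift and turn from the pose commanded when the call began; what a row does not reach only later rows make up. A row lasts 1/8 s, in which the tool goes at most 62.5 mm and 10.7 degrees, less where a joint would pass 70% of its speed; a pose out of reach is approached as far as the arm can. A call with a gripper value outside its range is refused whole. "grip" is the opening, from -1 (shut) to 1 (fully open), set as the call begins (left out, the last holds). The fingers move at their own pace and stop on an object; the grip force is fixed at half the most. Time passes only in rows, so rows that repeat a pose let the fingers close. It gives the time, the measured TCP pose, the force and the opening at its end, in the units of the state.
- status.state(): the state, without advancing time (a new reading comes with each control period).
- grab_frame(name): name is "scene" or "top" or "wrist"; returns (picture, depth): 400x640x3 uint8, blue, green, red; 400x640 float32, m along the optical axis (not along the pixel's ray), 0 where there is no reading.
- camera_params(name): a dict with "mtx" (3x3 intrinsics, pixels), "distortion" ([k1, k2, p1, p2, k3] as OpenCV has them; the pictures are not rectified), "world_from_camera" (4x4, takes a point from camera to world coordinates). Camera axes: x right, y up, looking along -z (the intrinsics and any distortion apply to the point x, -y, -z); pixel columns grow to the right and rows downward; lengths in m; the calibration is good to about 2 mm. A picture is of the moment at which its call begins: read the wrist's pose just before it. camera_params takes no time and is no camera call; for the wrist camera it gives the pose at the moment of the call.
- ticket.job_done(): hands the job in, once; it reports no verdict.
Trained networks look in the newest picture that a camera, given by its name, has taken for a name from the list of things; names that differ only in an ending like _2 or _b are one class to them, and where a whole thing is asked for, a point or a joint stands for the part that bears it (a point fixed in the world has none). Each returns a list of dicts, best first, with "confidence" (0 to 1); they miss things now and then, are a little off and sometimes report something else, mostly with a low value. They report only what shows in the picture. A call takes as long as a camera call.
- boxes_of(camera, name): "box" ([left, top, right, bottom] in pixels, round what is visible of it).
- outline_of(camera, name): "region" (400x640 bool, what is visible of it) and "box" ([left, top, right, bottom] in pixels, round what is visible of it).
The state is a dict: "time": time; "joint_pos": joint angles; "joint_vel": joint speeds; "joint_efforts": joint torques, N m; "tool_pos": TCP position; "tool_rot": TCP orientation; "contact_force": force on the tool from outside, world axes, zero at the start; "ft_torque": the same for the moment, N m; "gripper_width": opening from 0.0 (shut) to 1.0 (fully open).
Only numpy, scipy, OpenCV 4.12 (cv2) and the standard library are available. Lean on these libraries where they do the work, as an engineer would, in place of code of your own. Each camera call takes 0.05 s, during which the arm holds its last target.

## Working session

There is one attempt and no reset: what is moved stays moved. The work goes in short steps, Python scripts to look and compute and a tool call to move; the robot and the scene stay as the last step left them, time stands still between calls to the robot, and variables do not carry over. Pictures are saved under pics/ and viewed, and the job is handed in when it is done.

Besides the shell and the picture viewer there is one more tool, called after "Call:" by a JSON object that holds its "name" and its "arguments". play_rows: Moves the arm, as the interface text tells. Its arguments: {"type":"object","properties":{"deltas":{"type":"array"},"grip":{"type":"number"}},"required":["deltas"]}

```bash
mkdir -p pics; cat > h.py <<'E'
import numpy as np, cv2
from plant import status, grab_frame, camera_params, ticket, boxes_of, outline_of, manip
def pts(cam,depth,p=None):
    p=p or camera_params(cam)
    K=np.array(p["mtx"],float);D=np.array(p["distortion"],float);T=np.array(p["world_from_camera"])
    v,u=np.mgrid[0:400,0:640]
    n=cv2.undistortPoints(np.stack([u,v],-1).reshape(-1,1,2).astype(float),K,D).reshape(400,640,2)
    P=np.stack([n[...,0]*depth,-n[...,1]*depth,-depth],-1)
    return P@T[:3,:3].T+T[:3,3]
E
python3 - <<'E'
from h import *
s=status.state()
for k in s: print(k,np.round(s[k],4))
print([a for a in dir(manip) if a[0]!='_'], manip.grip_point_offset)
for c in ["scene","top","wrist"]:
    im,d=grab_frame(c); p=camera_params(c); np.savez(f"{c}0.npz",im=im,d=d,T=p["world_from_camera"])
    cv2.imwrite(f"pics/{c}0.png",im); print(c,np.round(p["mtx"],1).tolist(),p["distortion"]);print(np.round(p["world_from_camera"],3))
    for n in ["board","stand"]:
        print(n,[(b["box"],round(b["confidence"],2)) for b in boxes_of(c,n)[:2]])
E
```

```text
time 0.0
joint_pos [ 1.11    0.0534  1.6143 -0.      1.476  -0.119 ]
joint_vel [-0.0011 -0.0017  0.001   0.0002 -0.0006 -0.0012]
joint_efforts [-2.00000e-04 -3.93691e+01 -3.70174e+01 -2.00000e-04  7.10000e-03
 -0.00000e+00]
tool_pos [0.2092 0.5883 0.2301]
tool_rot [-3.000e-04  1.700e-01  9.854e-01 -1.000e-03]
contact_force [ 1.4263 -0.5002 -0.4338]
ft_torque [0.0025 0.0113 0.0087]
gripper_width 1.0013
['IKError', 'grip_point_offset'] 0.0187
scene [[423.7, 0.0, 318.3], [0.0, 423.7, 201.8], [0.0, 0.0, 1.0]] [-0.07428606  0.          0.          0.          0.        ]
[[ 0.628  0.468 -0.622 -0.019]
 [-0.778  0.365 -0.511 -0.385]
 [-0.012  0.805  0.594  0.669]
 [ 0.     0.     0.     1.   ]]
board [([328.0, 201.6, 382.6, 248.0], 0.55)]
stand [([265.9, 182.4, 306.3, 224.8], 0.65)]
top [[414.9, 0.0, 324.8], [0.0, 414.9, 201.3], [0.0, 0.0, 1.0]] [-0.10090837  0.          0.          0.          0.        ]
[[-0.18   0.959 -0.221  0.397]
 [-0.984 -0.176  0.037  0.148]
 [-0.003  0.224  0.975  0.901]
 [ 0.     0.     0.     1.   ]]
board [([323.8, 150.7, 384.1, 206.6], 0.71)]
stand [([242.0, 183.9, 294.3, 236.4], 0.87)]
wrist [[343.4, 0.0, 313.7], [0.0, 343.4, 199.2], [0.0, 0.0, 1.0]] [-0.02597548  0.          0.          0.          0.        ]
[[ 0.334 -0.895 -0.295  0.134]
 [ 0.942  0.318  0.104  0.615]
 [ 0.    -0.312  0.95   0.373]
 [ 0.     0.     0.     1.   ]]
board []
stand []
```

View pics/top0.png

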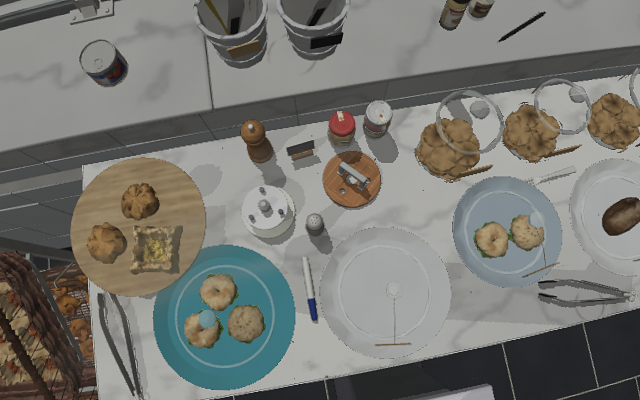

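View pics/scene0.png

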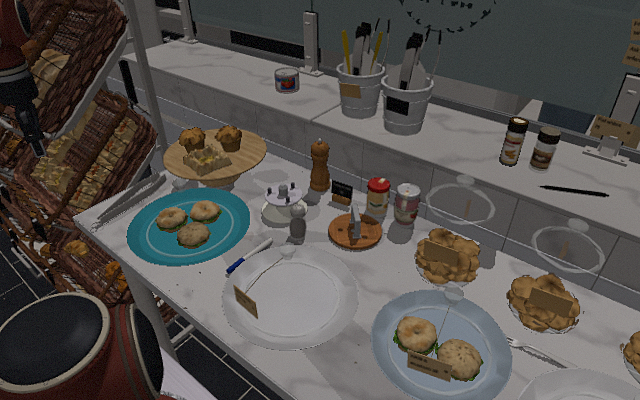

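```bash
python3 - <<'E'
from h import *
for c in ["top","scene"]:
    z=np.load(c+"0.npz"); P=pts(c,z["d"]); np.save(c+"P.npy",P)
    im=z["im"]
    if c=="top": cv2.imwrite("pics/topzoom.png",cv2.resize(im[130:260,220:420],None,fx=4,fy=4,interpolation=cv2.INTER_CUBIC))
    for box,n in (([323,150,385,207],"board"),([242,183,295,237],"stand")) if c=="top" else (([328,201,383,248],"board"),([265,182,307,225],"stand")):
        q=P[box[1]:box[3],box[0]:box[2]].reshape(-1,3); 
        h,e=np.histogram(q[:,2],bins=np.arange(-.01,.12,.005)); print(c,n,[(round(b,3),k) for b,k in zip(e,h) if k])
        for lo,hi in ((.005,.016),(.045,.053),(.055,.07),(.07,.09)):
            m=(q[:,2]>lo)&(q[:,2]<hi)
            if m.sum()>3: print(lo,hi,m.sum(),q[m].mean(0).round(4),q[m].min(0).round(3),q[m].max(0).round(3))
    from plant import boxes_of
E
```

```text
top board [(np.float64(-0.01), np.int64(4)), (np.float64(-0.005), np.int64(583)), (np.float64(0.0), np.int64(474)), (np.float64(0.005), np.int64(1099)), (np.float64(0.01), np.int64(1074)), (np.float64(0.015), np.int64(11)), (np.float64(0.02), np.int64(9)), (np.float64(0.025), np.int64(4)), (np.float64(0.03), np.int64(9)), (np.float64(0.035), np.int64(6)), (np.float64(0.04), np.int64(6)), (np.float64(0.045), np.int64(7)), (np.float64(0.05), np.int64(15)), (np.float64(0.055), np.int64(46)), (np.float64(0.06), np.int64(168)), (np.float64(0.065), np.int64(1))]
0.005 0.016 2178 [0.6375 0.0477 0.01  ] [ 0.575 -0.023  0.005] [0.705 0.111 0.015]
0.045 0.053 17 [0.6358 0.0509 0.0502] [0.613 0.021 0.047] [0.658 0.072 0.053]
0.055 0.07 215 [0.6389 0.0472 0.0612] [0.613 0.022 0.055] [0.667 0.072 0.065]
top stand [(np.float64(-0.005), np.int64(390)), (np.float64(0.0), np.int64(307)), (np.float64(0.005), np.int64(462)), (np.float64(0.01), np.int64(141)), (np.float64(0.045), np.int64(647)), (np.float64(0.05), np.int64(720)), (np.float64(0.055), np.int64(12)), (np.float64(0.06), np.int64(48)), (np.f
[... 1500 characters left out ...]
t64(3)), (np.float64(0.04), np.int64(9)), (np.float64(0.045), np.int64(296)), (np.float64(0.05), np.int64(306)), (np.float64(0.055), np.int64(66)), (np.float64(0.06), np.int64(76)), (np.float64(0.065), np.int64(37)), (np.float64(0.07), np.int64(53)), (np.float64(0.075), np.int64(49)), (np.float64(0.08), np.int64(44)), (np.float64(0.085), np.int64(59)), (np.float64(0.09), np.int64(2))]
0.005 0.016 365 [0.5772 0.2323 0.0101] [0.544 0.187 0.005] [0.66  0.299 0.016]
0.045 0.053 573 [0.5927 0.2279 0.0499] [0.528 0.126 0.045] [0.649 0.288 0.053]
0.055 0.07 179 [0.5727 0.1926 0.0617] [0.529 0.126 0.055] [0.642 0.277 0.07 ]
0.07 0.09 205 [0.5563 0.1616 0.0801] [0.531 0.126 0.07 ] [0.61  0.252 0.09 ]
```

```bash
python3 - <<'E'
from h import *
z=np.load("top0.npz");P=np.load("topP.npy")
q=P[150:207,323:385].reshape(-1,3)
b=q[(q[:,2]>.057)&(q[:,2]<.07)]
r=cv2.minAreaRect((b[:,:2]*1000).astype(np.float32));print("bar rect mm",r)
c=b[:,:2].mean(0);w,V=np.linalg.eigh(np.cov(b[:,:2].T));print(c,V[:,1],np.degrees(np.arctan2(V[1,1],V[0,1])))
d=q[(q[:,2]>.006)&(q[:,2]<.014)]
print("disc",cv2.minEnclosingCircle((d[:,:2]*1000).astype(np.float32)))
q=P[183:237,242:295].reshape(-1,3)
d=q[(q[:,2]>.046)&(q[:,2]<.054)];print("flange",cv2.minEnclosingCircle((d[:,:2]*1000).astype(np.float32)))
d=q[(q[:,2]>.058)]
for p in d: pass
from scipy.cluster.hierarchy import fcluster,linkage
l=fcluster(linkage(d[:,:2],'single'),.006,'distance')
for i in set(l): 
  e=d[l==i]; print(len(e),e.mean(0).round(4),e[:,2].max().round(3))
grab_frame("top")
for n in ["salt_shaker","price_block_1","honey_jar","jam_jar","pepper_mill","chalk_pen"]:
  for o in boxes_of("top",n)[:1]:
    x0,y0,x1,y1=map(int,o["box"]);e=P[y0:y1,x0:x1].reshape(-1,3);e=e[e[:,2]>.012]
    print(n,o["box"],round(o["confidence"],2),e.mean(0).round(3),e.min(0).round(3),e.max(0).round(3))
E
```

```text
bar rect mm ((640.05615234375, 46.962181091308594), (66.19131469726562, 14.470195770263672), 42.69900131225586)
[0.63896433 0.04680752] [-0.7364888  -0.67644973] -137.4331683326668
disc ((640.3807983398438, 46.87571334838867), 65.53795623779297)
flange ((601.3103637695312, 242.38758850097656), 48.376495361328125)
9 [0.3966 0.1482 0.9009] 0.901
20 [0.5827 0.211  0.0639] 0.066
21 [0.5813 0.2719 0.0632] 0.067
20 [0.6362 0.2429 0.064 ] 0.066
118 [0.599  0.2418 0.0739] 0.082
salt_shaker [306.8, 213.0, 326.4, 239.5] 0.81 [0.539 0.146 0.074] [0.397 0.126 0.014] [0.563 0.166 0.901]
price_block_1 [286.2, 140.4, 313.9, 155.8] 0.59 [0.718 0.146 0.039] [0.397 0.119 0.012] [0.726 0.178 0.901]
honey_jar [323.5, 110.2, 355.4, 151.5] 0.86 [0.739 0.055 0.07 ] [0.397 0.015 0.012] [0.803 0.148 0.901]
jam_jar [364.4, 102.8, 391.4, 140.1] 0.91 [ 0.739 -0.023  0.085] [ 0.397 -0.077  0.012] [0.803 0.148 0.901]
pepper_mill [241.0, 119.4, 274.7, 164.9] 0.94 [0.736 0.232 0.098] [0.397 0.148 0.012] [0.803 0.27  0.901]
chalk_pen [299.7, 257.2, 315.4, 319.9] 0.6 [0.421 0.181 0.025] [0.357 0.148 0.012] [0.487 0.19  0.901]
```

View pics/topzoom.png

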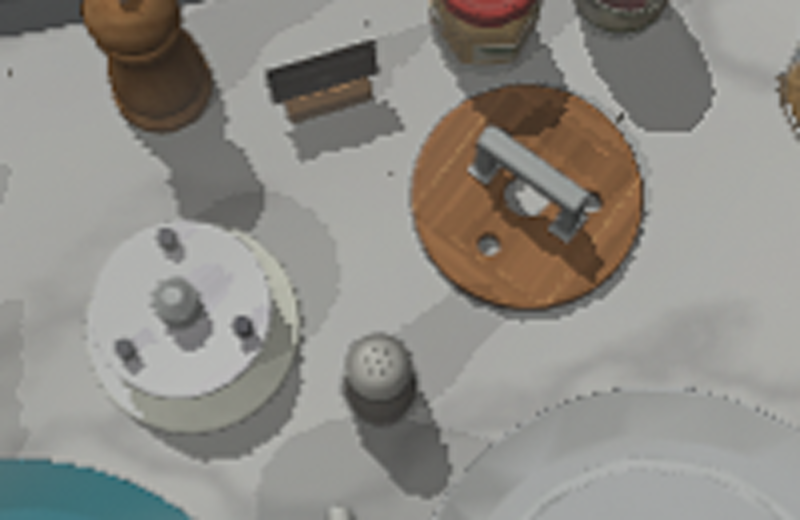

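Call:
{"name": "play_rows", "arguments": {"deltas": [[[0.03,-0.03,0],-0.17],[[0.06,-0.06,0],-0.34],[[0.1,-0.09,0],-0.51],[[0.14,-0.125,0],-0.68],[[0.18,-0.16,0],-0.85]], "grip": 1}}

```text
time: 1.42
tool_pos: [0.3906, 0.4277, 0.2315]
tool_rot: [0.0, 0.563, 0.826, 0.0]
contact_force: [1.4, 0.3, 0.0]
gripper_width: 0.999
```

Call:
{"name": "play_rows", "arguments": {"deltas": [[[0.04,-0.035,0],-0.17],[[0.08,-0.07,0],-0.34],[[0.12,-0.105,0],-0.51],[[0.16,-0.14,0],-0.68],[[0.2,-0.175,0],-0.85]]}}

```text
time: 2.05
tool_pos: [0.5907, 0.2525, 0.2315]
tool_rot: [-0.0, 0.854, 0.52, 0.0]
contact_force: [1.0, 1.0, -0.6]
gripper_width: 1.0
```

Call:
{"name": "play_rows", "arguments": {"deltas": [[[0.006,-0.006,0],-0.18],[[0.012,-0.012,0],-0.356],[[0.012,-0.012,0],-0.356],[[0.012,-0.012,0],-0.356]]}}

```text
time: 2.55
tool_pos: [0.6012, 0.2421, 0.2313]
tool_rot: [-0.0, 0.931, 0.365, -0.0]
contact_force: [0.2, -0.4, 0.2]
gripper_width: 1.002
```

```bash
python3 - <<'E'
from h import *
p=camera_params("wrist");im,d=grab_frame("wrist");cv2.imwrite("pics/w1.png",im)
P=pts("wrist",d,p);np.savez("w1.npz",im=im,d=d,P=P,T=p["world_from_camera"])
m=(np.hypot(P[...,0]-.601,P[...,1]-.242)<.06)
q=P[m]
d1=q[(q[:,2]>.046)&(q[:,2]<.054)];print("flange",d1[:,2].mean(),cv2.minEnclosingCircle((d1[:,:2]*1000).astype(np.float32)))
from scipy.cluster.hierarchy import fcluster,linkage
d2=q[(q[:,2]>.0615)&(q[:,2]<.0665)|(q[:,2]>.075)]
d2=d2[d2[:,2]<.09]
l=fcluster(linkage(d2[:,:2],'single'),.004,'distance')
for i in set(l):
  e=d2[l==i]; print(len(e),e.mean(0).round(4),e[:,2].max().round(4),cv2.minEnclosingCircle((e[:,:2]*1000).astype(np.float32)))
print(status.state()["joint_pos"])
E
```

```text
flange 0.049866124665049756 ((600.7119750976562, 240.9259033203125), 48.065914154052734)
80 [0.5834 0.2098 0.0637] 0.0659 ((583.1671752929688, 209.56153869628906), 4.8496832847595215)
86 [0.5826 0.272  0.0636] 0.0653 ((582.3934326171875, 272.0581970214844), 4.936283588409424)
91 [0.6369 0.2415 0.0638] 0.0656 ((636.8817749023438, 241.43548583984375), 4.847524642944336)
282 [0.6021 0.242  0.0761] 0.0801 ((602.6856689453125, 242.82566833496094), 11.174928665161133)
[2.68216268e-01 1.06428452e-01 1.55604356e+00 1.80672570e-04
 1.47914016e+00 1.09273454e+00]
```

View pics/w1.png

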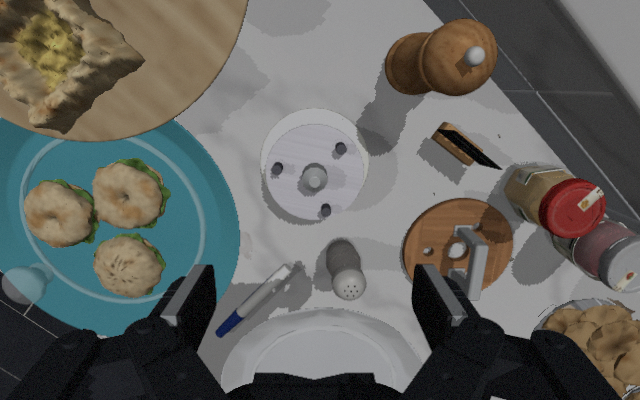

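Call:
{"name": "play_rows", "arguments": {"deltas": [[[0.008,-0.04,0],0],[[0.018,-0.09,0],0],[[0.03,-0.15,0],0],[[0.039,-0.195,-0.02],0],[[0.039,-0.195,-0.03],0]]}}

```text
time: 3.22
tool_pos: [0.6403, 0.0444, 0.2002]
tool_rot: [-0.0, 0.932, 0.362, -0.001]
contact_force: [0.1, -0.5, -0.2]
gripper_width: 1.001
```

```bash
python3 - <<'E'
from h import *
print(status.state()["tool_pos"],status.state()["contact_force"])
p=camera_params("wrist");im,d=grab_frame("wrist");cv2.imwrite("pics/w2.png",im)
P=pts("wrist",d,p);np.savez("w2.npz",im=im,d=d,P=P,T=p["world_from_camera"])
m=(np.hypot(P[...,0]-.640,P[...,1]-.046)<.075)
q=P[m]
d1=q[(q[:,2]>.006)&(q[:,2]<.014)];print("disc",d1[:,2].mean(),cv2.minEnclosingCircle((d1[:,:2]*1000).astype(np.float32)))
h=cv2.convexHull((d1[:,:2]*1000).astype(np.float32));print(cv2.fitEllipse(h))
b=q[(q[:,2]>.058)&(q[:,2]<.068)];r=cv2.minAreaRect((b[:,:2]*1000).astype(np.float32));print("bar",b[:,2].mean(),r)
w,V=np.linalg.eigh(np.cov(b[:,:2].T));print(b.mean(0),np.degrees(np.arctan2(V[1,1],V[0,1])))
E
```

```text
[0.64029972 0.04437336 0.20022181] [ 0.08746812 -0.51412112 -0.22482591]
disc 0.009820909517833676 ((644.6815185546875, 43.6300048828125), 70.2508544921875)
((641.6292724609375, 44.98611068725586), (128.4178924560547, 135.4883575439453), 84.99378967285156)
bar 0.0614627284571035 ((640.0355224609375, 45.581932067871094), (64.70932006835938, 13.2539644241333), 42.83729553222656)
[0.6410414  0.04619448 0.06146273] -137.47531455455865
```

View pics/w2.png

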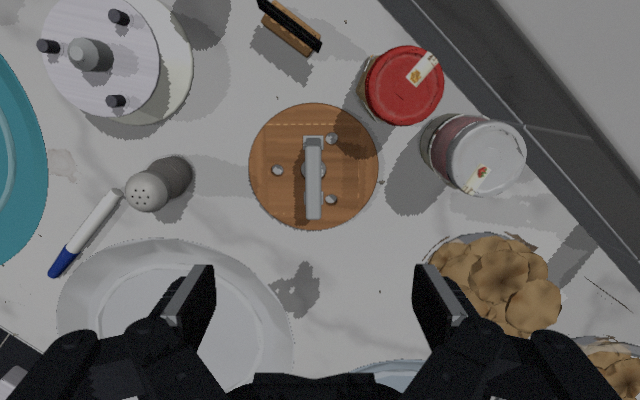

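Call:
{"name": "play_rows", "arguments": {"deltas": [[[0,0.001,-0.04],0.004],[[0,0.001,-0.085],0.004],[[0,0.001,-0.125],0.004],[[0,0.001,-0.15],0.004],[[0,0.001,-0.163],0.004]]}}

```text
time: 3.9
tool_pos: [0.6393, 0.0496, 0.0367]
tool_rot: [-0.001, 0.93, 0.366, -0.001]
contact_force: [-0.4, -0.6, 0.5]
gripper_width: 1.002
```

Call:
{"name": "play_rows", "arguments": {"deltas": [[[0,0,0],0]]}}

```text
time: 4.03
tool_pos: [0.64, 0.0489, 0.0379]
tool_rot: [-0.0, 0.931, 0.366, -0.001]
contact_force: [-0.4, 0.6, 0.1]
gripper_width: 0.998
```

Call:
{"name": "play_rows", "arguments": {"deltas": [[[0,-0.003,-0.001],0],[[0,-0.003,-0.001],0]]}}

```text
time: 4.28
tool_pos: [0.6415, 0.0446, 0.0389]
tool_rot: [0.001, 0.931, 0.365, 0.001]
contact_force: [-0.8, 0.1, -0.3]
gripper_width: 0.998
```

```bash
python3 - <<'E'
from h import *
for i in range(2):
  s=status.state();print(s["tool_pos"],s["tool_rot"])
  p=camera_params("wrist");im,d=grab_frame("wrist")
cv2.imwrite("pics/w3.png",im)
P=pts("wrist",d,p)
q=P[(np.hypot(P[...,0]-.640,P[...,1]-.046)<.075)]
b=q[(q[:,2]>.058)&(q[:,2]<.068)];r=cv2.minAreaRect((b[:,:2]*1000).astype(np.float32));print("bar",b[:,2].mean(),r)
E
```

```text
[0.64154214 0.04461325 0.03889784] [5.22473493e-04 9.30937010e-01 3.65177555e-01 1.16767200e-03]
[0.64135496 0.04465589 0.03867474] [4.13536290e-04 9.30937797e-01 3.65176220e-01 9.87847697e-04]
bar 0.06181335237359884 ((644.8189697265625, 44.40337371826172), (63.39550018310547, 99.31051635742188), 70.99945068359375)
```

View pics/w3.png

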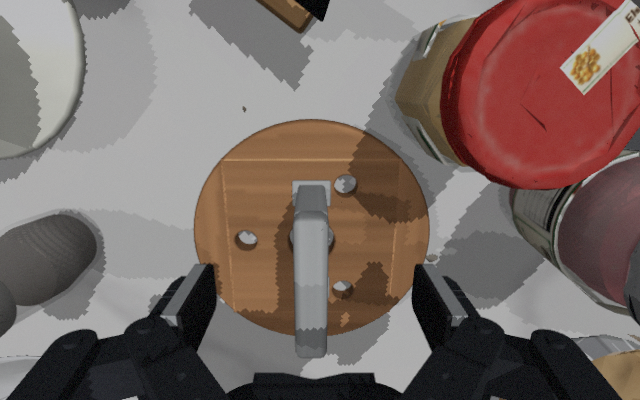

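Call:
{"name": "play_rows", "arguments": {"deltas": [[[0,0,-0.001],0],[[0,0,-0.001],0],[[0,0,-0.001],0],[[0,0,-0.001],0],[[0,0,-0.001],0]], "grip": -1}}

```text
time: 5.0
tool_pos: [0.6406, 0.0448, 0.0364]
tool_rot: [0.0, 0.931, 0.365, 0.0]
contact_force: [-0.0, -0.1, 0.9]
gripper_width: 0.149
```

Call:
{"name": "play_rows", "arguments": {"deltas": [[[0,0,0],0],[[0,0,0],0],[[0,0,0],0]]}}

```text
time: 5.38
tool_pos: [0.6406, 0.0448, 0.0364]
tool_rot: [0.0, 0.931, 0.365, 0.0]
contact_force: [0.9, 1.2, 0.6]
gripper_width: 0.149
```

```bash
python3 - <<'E'
from h import *
s=status.state();print({k:np.round(s[k],4).tolist() for k in s})
p=camera_params("wrist");im,d=grab_frame("wrist")
cv2.imwrite("pics/w4.png",im)
im,d=grab_frame("top");P=pts("top",d)
q=P[140:215,310:390].reshape(-1,3)
d1=q[(q[:,2]>.006)&(q[:,2]<.014)&(np.hypot(q[:,0]-.64,q[:,1]-.046)<.068)];print("disc",d1[:,2].mean(),cv2.minEnclosingCircle((d1[:,:2]*1000).astype(np.float32)))
E
```

```text
{'time': 5.375, 'joint_pos': [-0.046, 0.2787, 1.7043, 0.0, 1.1583, 0.777], 'joint_vel': [-0.0009, -0.0007, 0.0012, -0.0021, -0.0005, -0.0], 'joint_efforts': [0.0094, -43.7117, -31.6014, -0.0103, 0.0533, -0.0017], 'tool_pos': [0.6406, 0.0448, 0.0364], 'tool_rot': [0.0001, 0.9309, 0.3652, 0.0002], 'contact_force': [0.9456, 1.1528, 0.5982], 'ft_torque': [-0.0069, -0.0535, 0.0148], 'gripper_width': 0.1494}
disc 0.00983321300522608 ((640.0604248046875, 85.81873321533203), 50.25185012817383)
```

View pics/w4.png

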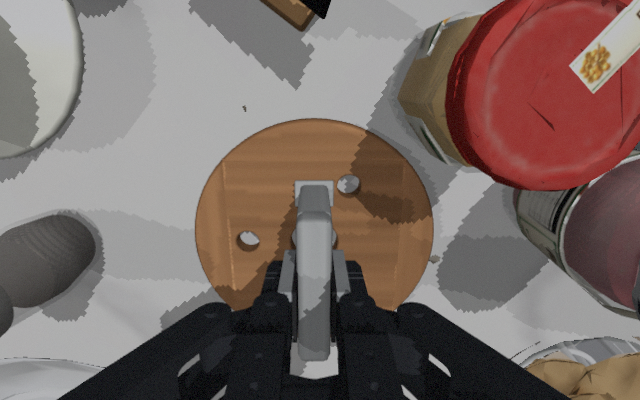

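Call:
{"name": "play_rows", "arguments": {"deltas": [[[0,0,0.01],0],[[0,0,0.035],0],[[0,0,0.07],0],[[0,0,0.1],0],[[0,0,0.12],0]]}}

```text
time: 6.1
tool_pos: [0.6407, 0.0449, 0.158]
tool_rot: [0.0, 0.931, 0.365, 0.001]
contact_force: [-0.6, -0.3, -2.4]
gripper_width: 0.156
```

Call:
{"name": "play_rows", "arguments": {"deltas": [[[-0.003,0.015,0],-0.02],[[-0.01,0.05,0],-0.06],[[-0.018,0.09,0],-0.12],[[-0.026,0.13,0],-0.17],[[-0.033,0.165,0],-0.2]]}}

```text
time: 6.72
tool_pos: [0.6064, 0.2111, 0.1555]
tool_rot: [-0.0, 0.963, 0.27, -0.001]
contact_force: [0.4, -0.2, -2.9]
gripper_width: 0.153
```

Call:
{"name": "play_rows", "arguments": {"deltas": [[[-0.0045,0.02,0],-0.008],[[-0.0062,0.03,0],-0.012],[[-0.0062,0.03,0],-0.012],[[-0.0062,0.03,0],-0.012]]}}

```text
time: 7.22
tool_pos: [0.6014, 0.2389, 0.1561]
tool_rot: [0.0, 0.964, 0.264, -0.0]
contact_force: [0.4, -0.3, -2.1]
gripper_width: 0.151
```

```bash
python3 - <<'E'
from h import *
s=status.state();print({k:np.round(s[k],4).tolist() for k in s})
im,d=grab_frame("top");cv2.imwrite("pics/t5.png",cv2.resize(im[140:270,200:360],None,fx=4,fy=4));P=pts("top",d)
im,d=grab_frame("scene");cv2.imwrite("pics/s5.png",cv2.resize(im[80:250,200:400],None,fx=4,fy=3.5))
p=camera_params("wrist");im,d=grab_frame("wrist");cv2.imwrite("pics/w5.png",im);Pw=pts("wrist",d,p);np.savez("w5.npz",im=im,d=d,P=Pw)
c=s["tool_pos"];zb=c[2]-.0264
for n,Q in (("top",P),("wrist",Pw)):
  q=Q.reshape(-1,3);q=q[(abs(q[:,2]-zb)<.004)&(np.hypot(q[:,0]-c[0],q[:,1]-c[1])<.075)]
  A=np.c_[q[:,:2],np.ones(len(q))];co=np.linalg.lstsq(A,q[:,2],rcond=None)[0]
  h=cv2.convexHull((q[:,:2]*1000).astype(np.float32));print(n,len(q),q[:,2].mean(),"slope",co[:2].round(4),cv2.minEnclosingCircle(h))
E
```

```text
{'time': 7.225, 'joint_pos': [0.2635, 0.159, 1.6264, -0.0005, 1.3566, 1.2993], 'joint_vel': [-0.0061, -0.0023, 0.0015, 0.0019, -0.0004, 0.0008], 'joint_efforts': [0.4302, -44.3072, -37.1687, 0.0212, 0.0049, -0.0012], 'tool_pos': [0.6014, 0.2389, 0.1561], 'tool_rot': [0.0002, 0.9644, 0.2643, -0.0003], 'contact_force': [0.4369, -0.3068, -2.0848], 'ft_torque': [0.0103, 0.0333, -0.0112], 'gripper_width': 0.1506}
top 43 0.12969639202358071 slope [-0.0442 -0.01  ] ((634.9325561523438, 215.64382934570312), 15.59382438659668)
wrist 28985 0.12959448198941795 slope [0.0002 0.0013] ((601.8232421875, 238.42718505859375), 65.19731140136719)
```

View pics/w5.png

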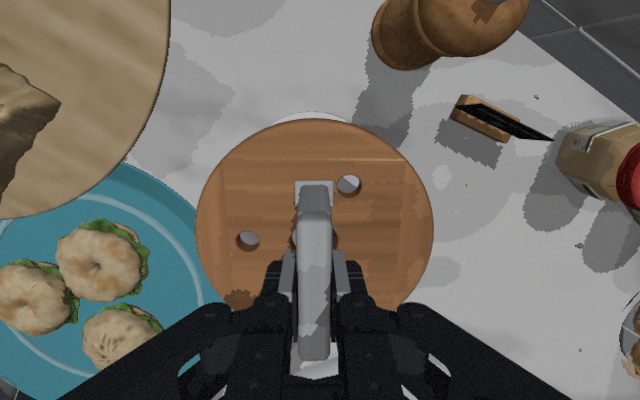

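View pics/s5.png

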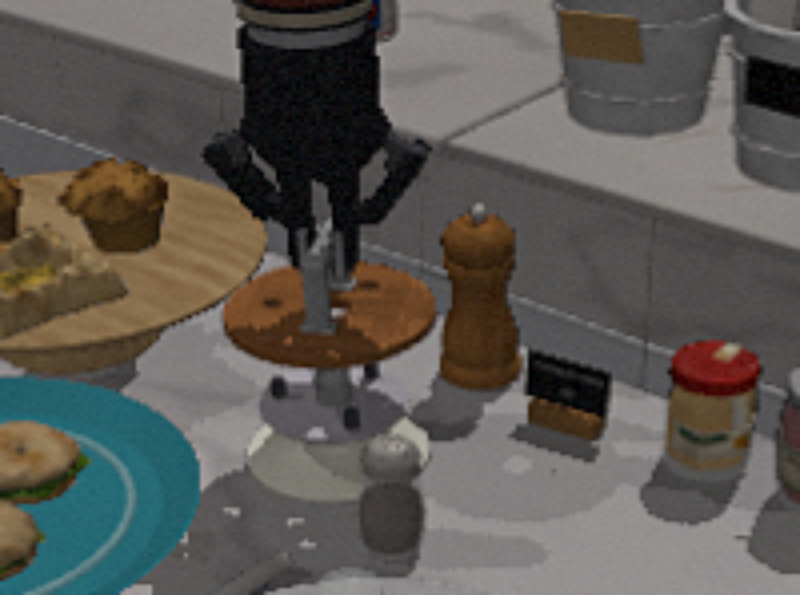

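```bash
cat >> h.py <<'E'
from scipy.optimize import least_squares
def plane_pts(cam,uv,zp,T,p):
    K=np.array(p["mtx"],float);D=np.array(p["distortion"],float)
    n=cv2.undistortPoints(np.asarray(uv,float).reshape(-1,1,2),K,D).reshape(-1,2)
    r=np.c_[n[:,0],-n[:,1],-np.ones(len(n))]@T[:3,:3].T
    return T[:3,3]+r*((zp-T[2,3])/r[:,2])[:,None]
def circ(xy,c0,R):
    xy=xy[abs(np.hypot(*(xy-c0).T)-R)<.006]
    f=least_squares(lambda a:np.hypot(*(xy-a[:2]).T)-a[2],[*c0,R],loss="soft_l1",f_scale=.0007)
    return f.x,len(xy),np.abs(f.fun).mean()
def disc_edge(P,d,zlo,zhi,c,R):
    m=((P[...,2]>zlo)&(P[...,2]<zhi)&(np.hypot(P[...,0]-c[0],P[...,1]-c[1])<R+.006)).astype(np.uint8)
    cs,_=cv2.findContours(m,cv2.RETR_EXTERNAL,cv2.CHAIN_APPROX_NONE)
    return max(cs,key=len).reshape(-1,2),m
E
python3 - <<'E'
from h import *
s=status.state();print(s["time"],s["tool_pos"],s["joint_vel"].round(4) if hasattr(s["joint_vel"],'round') else 0)
p=camera_params("wrist");T=np.array(p["world_from_camera"]);im,d=grab_frame("wrist");P=pts("wrist",d,p)
c=np.array(s["tool_pos"][:2]);zt=s["tool_pos"][2]-.0264
uv,m=disc_edge(P,d,zt-.005,zt+.005,c,.065)
for ze in (zt,):
  X=plane_pts("wrist",uv,ze,T,p)[:,:2];r=circ(X,c,.065);print("board w5",r, (r[0][:2]-c)*1000)
z=np.load("w2.npz");uv,m=disc_edge(z["P"],z["d"],.005,.014,(.64,.046),.065);print("board w2",circ(plane_pts("wrist",uv,.010,z["T"],p)[:,:2],np.array([.64,.046]),.065))
z=np.load("w1.npz");uv,m=disc_edge(z["P"],z["d"],.045,.056,(.601,.241),.048);print("flange w1",circ(plane_pts("wrist",uv,.05,z["T"],p)[:,:2],np.array([.601,.241]),.048))
pt=camera_params("top");Tt=np.array(pt["world_from_camera"]);z=np.load("top0.npz");Pt=np.load("topP.npy")
uv,m=disc_edge(Pt,z["d"],.045,.056,(.601,.242),.048);print("flange top",circ(plane_pts("top",uv,.05,Tt,pt)[:,:2],np.array([.601,.242]),.048))
uv,m=disc_edge(Pt,z["d"],.005,.014,(.64,.046),.065);print("board top",circ(plane_pts("top",uv,.01,Tt,pt)[:,:2],np.array([.64,.046]),.065))
E
```

```text
7.375 [0.60152455 0.23897075 0.15627206] [ 0.0032 -0.0003 -0.0021  0.0016 -0.0001 -0.0008]
board w5 (array([0.60278036, 0.23910903, 0.06387978]), 506, np.float64(0.00019902198988206438)) [1.25581323 0.13827203]
board w2 (array([0.64024762, 0.04544335, 0.06428029]), 364, np.float64(0.00023841980777477802))
flange w1 (array([0.6010042 , 0.24123001, 0.04727823]), 275, np.float64(0.0002468812003659743))
flange top (array([0.60049388, 0.24185157, 0.04653986]), 125, np.float64(0.0005802832413877372))
board top (array([0.63949849, 0.04687272, 0.06411578]), 160, np.float64(0.0006021265434271193))
```

```bash
cat >> h.py <<'E'
def holes(P,T,p,zt,c,rmax=.05):
    # openings in the board's top plane
    uvall=np.stack(np.meshgrid(np.arange(640),np.arange(400)),-1).reshape(-1,2)
    X=plane_pts("wrist",uvall,zt,T,p).reshape(400,640,3)
    m=((P[...,2]<zt-.0025)&(np.hypot(X[...,0]-c[0],X[...,1]-c[1])<rmax)).astype(np.uint8)
    n,l,st,ce=cv2.connectedComponentsWithStats(m)
    out=[]
    for i in range(1,n):
        if st[i,4]<40: continue
        e=X[l==i][:,:2]; (cc,r)=cv2.minEnclosingCircle((e*1000).astype(np.float32))
        out.append((st[i,4],ce[i].round(1).tolist(),np.round(e.mean(0)*1000,2).tolist(),np.round(cc,2).tolist(),round(r,2)))
    return out
E
python3 - <<'E'
from h import *
s=status.state();print(s["time"],s["tool_pos"])
p=camera_params("wrist");T=np.array(p["world_from_camera"]);im,d=grab_frame("wrist");P=pts("wrist",d,p)
np.savez("w6.npz",P=P,d=d,T=T,im=im,tp=s["tool_pos"])
zt=s["tool_pos"][2]-.0264
q=P[200:215,260:280].reshape(-1,3);print("surf",q[:,2].mean(),zt)
for h in holes(P,T,p,q[:,2].mean(),s["tool_pos"][:2]): print(h)
z=np.load("w2.npz");print("w2")
for h in holes(z["P"],z["T"],p,.0098,(.64,.046)): print(h)
E
```

```text
7.425 [0.60149612 0.23910883 0.15632181]
surf 0.13145790787131498 0.1299218068911324
(np.int32(476), [348.6, 186.2], [638.17, 239.75], [638.38, 239.41], 7.43)
(np.int32(101), [292.8, 239.7], [597.9, 249.38], [598.53, 249.03], 5.88)
(np.int32(95), [334.1, 240.5], [608.74, 230.2], [609.05, 230.75], 5.63)
(np.int32(395), [247.3, 241.8], [584.37, 269.75], [584.32, 269.3], 7.01)
w2
(np.int32(124), [331.2, 138.6], [675.14, 53.33], [675.18, 53.42], 6.09)
(np.int32(67), [322.5, 169.8], [646.88, 38.41], [645.68, 39.38], 9.16)
(np.int32(52), [302.7, 169.8], [633.61, 52.91], [634.28, 51.82], 8.14)
(np.int32(110), [276.7, 170.2], [615.82, 71.75], [615.64, 71.7], 5.96)
(np.int32(103), [330.4, 199.8], [629.4, 11.1], [629.32, 10.98], 5.99)
```

Call:
{"name": "play_rows", "arguments": {"deltas": [[[-0.0009,0.0023,-0.005],0],[[-0.0009,0.0023,-0.015],0],[[-0.0009,0.0023,-0.025],0],[[-0.0009,0.0023,-0.035],0],[[-0.0009,0.0023,-0.035],0]]}}

```text
time: 8.1
tool_pos: [0.5993, 0.2418, 0.1194]
tool_rot: [-0.0, 0.964, 0.265, -0.002]
contact_force: [-0.5, -1.0, -2.0]
gripper_width: 0.152
```

Call:
{"name": "play_rows", "arguments": {"deltas": [[[0,0,0],0],[[0,0,0],0],[[0,0,0],0]]}}

```text
time: 8.48
tool_pos: [0.6007, 0.2422, 0.1219]
tool_rot: [-0.0, 0.964, 0.265, 0.0]
contact_force: [-0.1, 0.6, -2.1]
gripper_width: 0.15
```

```bash
python3 - <<'E'
from h import *
s=status.state();print(s["time"],s["tool_pos"],s["tool_rot"],s["contact_force"],s["ft_torque"])
p=camera_params("wrist");T=np.array(p["world_from_camera"]);im,d=grab_frame("wrist");P=pts("wrist",d,p)
cv2.imwrite("pics/w7.png",cv2.resize(im[150:300,180:460],None,fx=2.8,fy=2.8))
im,d=grab_frame("scene");cv2.imwrite("pics/s7.png",cv2.resize(im[110:250,220:350],None,fx=4,fy=4))
E
```

```text
8.475 [0.6007018  0.24219423 0.12189046] [-1.02303776e-05  9.64335624e-01  2.64682052e-01  4.63223423e-04] [-0.09932706  0.56894371 -2.11565788] [-0.03528469 -0.02629736  0.04957063]
```

View pics/w7.png

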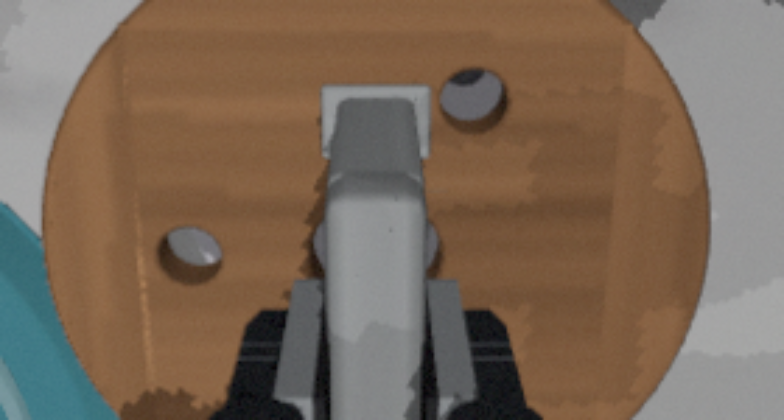

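View pics/s7.png

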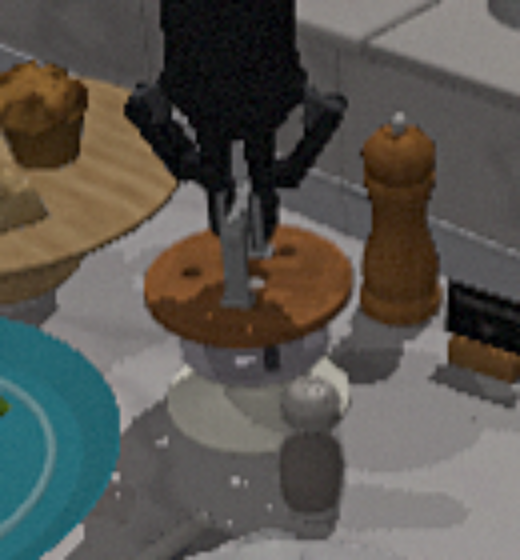

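Call:
{"name": "play_rows", "arguments": {"deltas": [[[0,-0.0006,-0.003],0],[[0,-0.0006,-0.006],0],[[0,-0.0006,-0.009],0],[[0,-0.0006,-0.011],0],[[0,-0.0006,-0.011],0]]}}

```text
time: 9.2
tool_pos: [0.6002, 0.2415, 0.11]
tool_rot: [0.0, 0.964, 0.265, -0.0]
contact_force: [0.9, 0.1, -2.5]
gripper_width: 0.151
```

Call:
{"name": "play_rows", "arguments": {"deltas": [[[0,0,-0.001],0],[[0,0,-0.002],0],[[0,0,-0.003],0],[[0,0,-0.003],0]]}}

```text
time: 9.7
tool_pos: [0.6003, 0.2415, 0.1072]
tool_rot: [0.0, 0.964, 0.265, -0.0]
contact_force: [-0.4, 0.3, -2.4]
gripper_width: 0.146
```

```bash
python3 - <<'E'
from h import *
s=status.state();print(s["time"],s["tool_pos"],s["tool_rot"],s["contact_force"],s["ft_torque"])
im,d=grab_frame("wrist")
cv2.imwrite("pics/w8.png",cv2.resize(im[150:300,180:460],None,fx=2.8,fy=2.8))
E
```

```text
9.7 [0.60030069 0.24151205 0.10716481] [ 1.92841062e-05  9.64323989e-01  2.64724822e-01 -1.08729434e-04] [-0.44550294  0.34146613 -2.37475411] [-0.01734548 -0.00898971 -0.00671185]
```

View pics/w8.png

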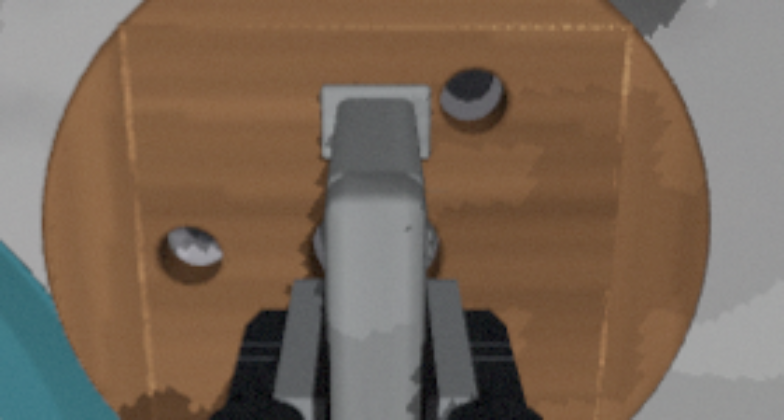

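Call:
{"name": "play_rows", "arguments": {"deltas": [[[0,0,-0.001],0],[[0,0,-0.002],0],[[0,0,-0.003],0],[[0,0,-0.004],0],[[0,0,-0.004],0]]}}

```text
time: 10.38
tool_pos: [0.6003, 0.2415, 0.1031]
tool_rot: [0.0, 0.964, 0.265, -0.0]
contact_force: [0.0, -1.4, -2.4]
gripper_width: 0.149
```

```bash
python3 - <<'E'
from h import *
s=status.state();print(s["time"],s["tool_pos"],s["tool_rot"],s["contact_force"],s["ft_torque"])
im,d=grab_frame("wrist")
cv2.imwrite("pics/w9.png",cv2.resize(im[150:300,180:460],None,fx=2.8,fy=2.8))
E
```

```text
10.375 [0.60028183 0.24149331 0.10313541] [ 5.98869785e-06  9.64329863e-01  2.64703409e-01 -1.43582201e-04] [ 0.04235932 -1.42536047 -2.38704022] [-0.01247786 -0.01520842 -0.0244003 ]
```

View pics/w9.png

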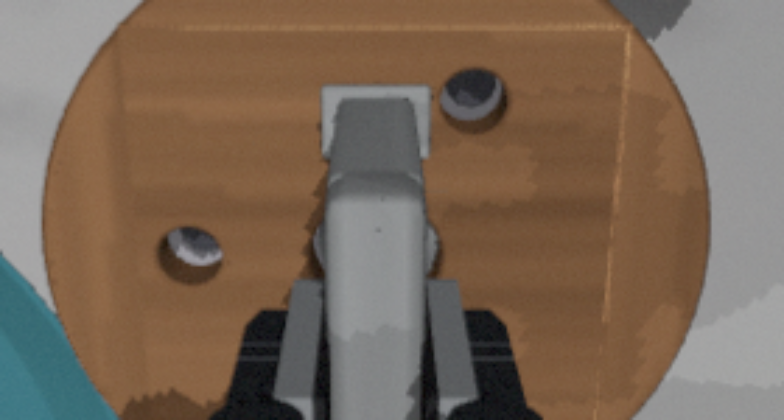

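Call:
{"name": "play_rows", "arguments": {"deltas": [[[0,0,-0.001],0],[[0,0,-0.002],0],[[0,0,-0.003],0],[[0,0,-0.003],0]]}}

```text
time: 10.92
tool_pos: [0.6003, 0.2415, 0.1001]
tool_rot: [-0.0, 0.964, 0.265, -0.0]
contact_force: [-0.1, -0.1, -3.2]
gripper_width: 0.149
```

Call:
{"name": "play_rows", "arguments": {"deltas": [[[0,0,-0.001],0],[[0,0,-0.002],0],[[0,0,-0.002],0]]}}

```text
time: 11.3
tool_pos: [0.6003, 0.2415, 0.0982]
tool_rot: [-0.0, 0.964, 0.265, -0.0]
contact_force: [1.1, 1.1, -2.4]
gripper_width: 0.157
```

```bash
python3 - <<'E'
from h import *
s=status.state();print(s["time"],s["tool_pos"],s["tool_rot"],s["contact_force"],s["ft_torque"])
im,d=grab_frame("wrist")
cv2.imwrite("pics/w10.png",cv2.resize(im[150:300,180:460],None,fx=2.8,fy=2.8))
E
```

```text
11.3 [0.60032263 0.24148415 0.09818336] [-3.66711329e-07  9.64334805e-01  2.64685432e-01 -7.73502774e-05] [ 1.06917759  1.1394738  -2.36982472] [-0.00757594 -0.04898641 -0.04886043]
```

View pics/w10.png

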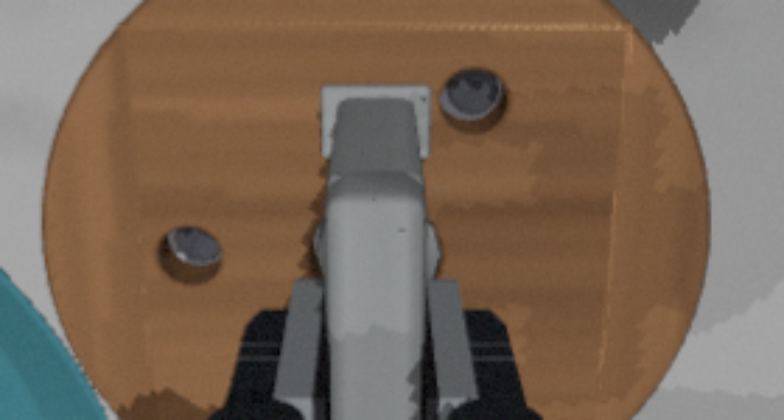

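Call:
{"name": "play_rows", "arguments": {"deltas": [[[0,0,-0.001],0],[[0,0,-0.002],0],[[0,0,-0.003],0],[[0,0,-0.003],0]]}}

```text
time: 11.85
tool_pos: [0.6003, 0.2415, 0.0951]
tool_rot: [0.0, 0.964, 0.265, -0.0]
contact_force: [1.1, 0.6, -3.0]
gripper_width: 0.153
```

Call:
{"name": "play_rows", "arguments": {"deltas": [[[0,0,-0.001],0],[[0,0,-0.002],0],[[0,0,-0.003],0],[[0,0,-0.003],0]]}}

```text
time: 12.35
tool_pos: [0.6003, 0.2415, 0.0921]
tool_rot: [-0.0, 0.964, 0.265, -0.0]
contact_force: [0.5, 0.6, -2.4]
gripper_width: 0.156
```

```bash
python3 - <<'E'
from h import *
s=status.state();print(s["time"],s["tool_pos"],s["tool_rot"],s["contact_force"],s["ft_torque"])
im,d=grab_frame("wrist")
cv2.imwrite("pics/w11.png",cv2.resize(im[150:300,180:460],None,fx=2.8,fy=2.8))
E
```

```text
12.35 [0.60027965 0.24149723 0.0921365 ] [-1.08164613e-05  9.64334395e-01  2.64686896e-01 -1.44725464e-04] [ 0.54847369  0.62010196 -2.43120204] [0.02384058 0.01599107 0.01849665]
```

View pics/w11.png

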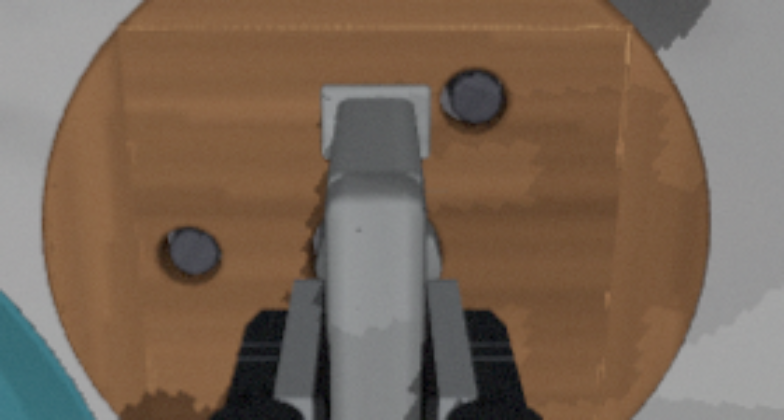

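Call:
{"name": "play_rows", "arguments": {"deltas": [[[0,0,-0.001],0],[[0,0,-0.002],0],[[0,0,-0.003],0],[[0,0,-0.003],0]]}}

```text
time: 12.9
tool_pos: [0.6003, 0.2415, 0.0891]
tool_rot: [-0.0, 0.964, 0.265, -0.0]
contact_force: [0.0, 0.4, -2.4]
gripper_width: 0.152
```

Call:
{"name": "play_rows", "arguments": {"deltas": [[[0,0,-0.0005],0],[[0,0,-0.001],0],[[0,0,-0.001],0]]}}

```text
time: 13.28
tool_pos: [0.6003, 0.2415, 0.0882]
tool_rot: [-0.0, 0.964, 0.265, -0.0]
contact_force: [0.4, 0.6, -3.4]
gripper_width: 0.152
```

Call:
{"name": "play_rows", "arguments": {"deltas": [[[0,0,-0.0005],0],[[0,0,-0.001],0],[[0,0,-0.001],0]]}}

```text
time: 13.65
tool_pos: [0.6003, 0.2415, 0.0872]
tool_rot: [-0.0, 0.964, 0.265, -0.0]
contact_force: [0.4, 0.4, -2.7]
gripper_width: 0.15
```

Call:
{"name": "play_rows", "arguments": {"deltas": [[[0,0,-0.0005],0],[[0,0,-0.001],0],[[0,0,-0.001],0]]}}

```text
time: 14.02
tool_pos: [0.6004, 0.2416, 0.0864]
tool_rot: [-0.0, 0.964, 0.265, 0.0]
contact_force: [0.2, 0.3, -2.3]
gripper_width: 0.152
```

Call:
{"name": "play_rows", "arguments": {"deltas": [[[0,0,-0.0005],0],[[0,0,-0.0005],0]]}}

```text
time: 14.28
tool_pos: [0.6006, 0.2416, 0.0864]
tool_rot: [-0.0, 0.964, 0.265, 0.0]
contact_force: [-1.5, -0.4, 1.4]
gripper_width: 0.15
```

Call:
{"name": "play_rows", "arguments": {"deltas": [[[0,0,-0.0004],0],[[0,0,-0.0004],0]]}}

```text
time: 14.52
tool_pos: [0.6007, 0.2416, 0.0861]
tool_rot: [-0.0, 0.964, 0.265, 0.0]
contact_force: [-2.9, -0.7, 3.6]
gripper_width: 0.148
```

```bash
python3 - <<'E'
from h import *
s=status.state();print(s["time"],s["tool_pos"],s["tool_rot"],s["contact_force"],s["ft_torque"])
p=camera_params("wrist");im,d=grab_frame("wrist");P=pts("wrist",d,p)
q=P[200:215,260:280].reshape(-1,3);print("surf",q[:,2].mean())
cv2.imwrite("pics/w12.png",cv2.resize(im[150:300,180:460],None,fx=2.8,fy=2.8))
im,d=grab_frame("scene");cv2.imwrite("pics/s12.png",cv2.resize(im[110:250,220:350],None,fx=4,fy=4))
E
```

```text
14.525 [0.60066378 0.24161693 0.08612066] [-1.57298900e-05  9.64335257e-01  2.64683613e-01  3.12089229e-04] [-2.87918707 -0.67059356  3.57161974] [-0.13346023  0.41406448 -0.02596685]
surf 0.06118375619514905
```

View pics/w12.png

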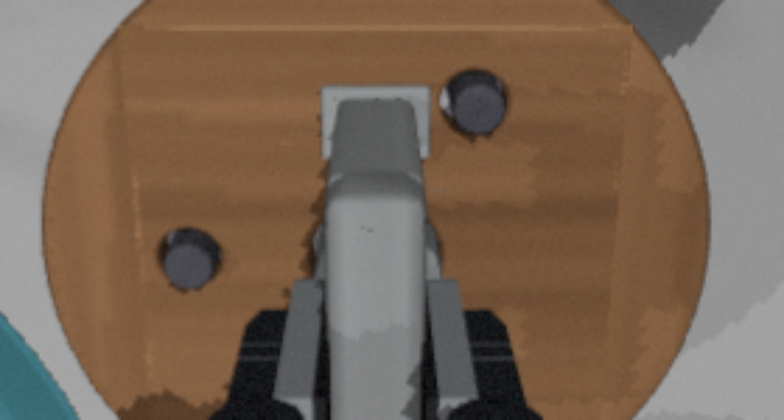

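View pics/s12.png

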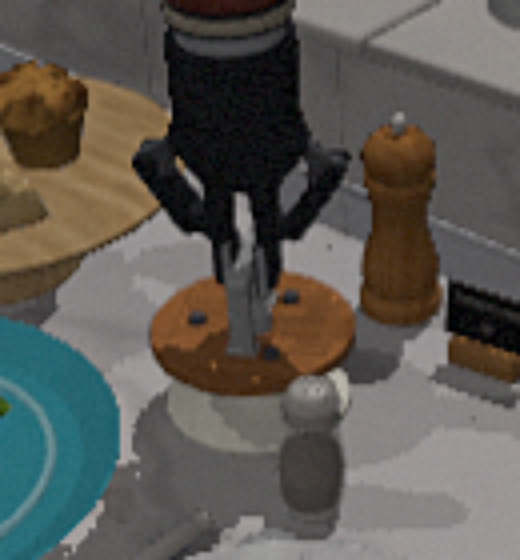

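Call:
{"name": "play_rows", "arguments": {"deltas": [[[0,0,0.0003],0],[[0,0,0.0003],0],[[0,0,0.0003],0],[[0,0,0.0003],0],[[0,0,0.0003],0]], "grip": 1}}

```text
time: 15.25
tool_pos: [0.6004, 0.2415, 0.0856]
tool_rot: [0.0, 0.964, 0.265, -0.0]
contact_force: [-0.4, -0.2, 0.5]
gripper_width: 1.003
```

Call:
{"name": "play_rows", "arguments": {"deltas": [[[0,0,0.01],0],[[0,0,0.03],0],[[0,0,0.06],0],[[0,0,0.1],0],[[0,0,0.13],0]]}}

```text
time: 15.88
tool_pos: [0.6013, 0.2418, 0.2201]
tool_rot: [0.0, 0.964, 0.265, 0.002]
contact_force: [-0.2, 0.4, 0.6]
gripper_width: 1.003
```

Call:
{"name": "play_rows", "arguments": {"deltas": [[[0,0,0.01],0],[[0,0,0.01],0],[[0,0,0.01],0]]}}

```text
time: 16.25
tool_pos: [0.5996, 0.2413, 0.2238]
tool_rot: [-0.0, 0.964, 0.265, -0.001]
contact_force: [-0.7, -0.3, 0.1]
gripper_width: 1.002
```

```bash
python3 - <<'E'
from h import *
s=status.state();print(s["time"],s["tool_pos"],s["contact_force"],s["gripper_width"])
p=camera_params("wrist");T=np.array(p["world_from_camera"]);im,d=grab_frame("wrist");P=pts("wrist",d,p)
cv2.imwrite("pics/w13.png",im)
q=P.reshape(-1,3);q=q[(abs(q[:,2]-.060)<.004)&(np.hypot(q[:,0]-.6005,q[:,1]-.2412)<.063)]
A=np.c_[q[:,:2]-[.6005,.2412],np.ones(len(q))];print("slope/height",len(q),np.linalg.lstsq(A,q[:,2],rcond=None)[0])
uv,m=disc_edge(P,d,.053,.066,(.6008,.2412),.065);print(circ(plane_pts("wrist",uv,.06,T,p)[:,:2],np.array([.6008,.2412]),.065))
m=(P[...,2]>.0625)&(P[...,2]<.068)&(np.hypot(P[...,0]-.6008,P[...,1]-.2412)<.045);print("stud tops",P[m][:,2].mean(),m.sum())
im,d=grab_frame("scene");cv2.imwrite("pics/s13.png",im)
E
```

```text
16.25 [0.59955521 0.24127902 0.2238442 ] [-0.71039271 -0.34874593  0.10043839] 1.001731912310511
slope/height 12440 [-0.00029994  0.00098545  0.059904  ]
(array([0.6008846 , 0.24165409, 0.06428595]), 390, np.float64(0.0002177135473691428))
stud tops 0.06369149677241592 364
```

View pics/w13.png

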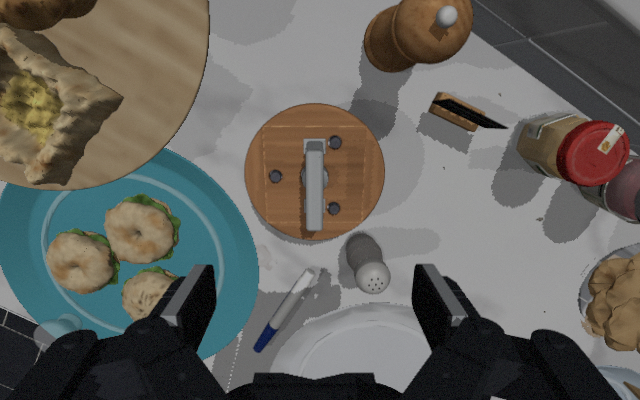

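View pics/s13.png

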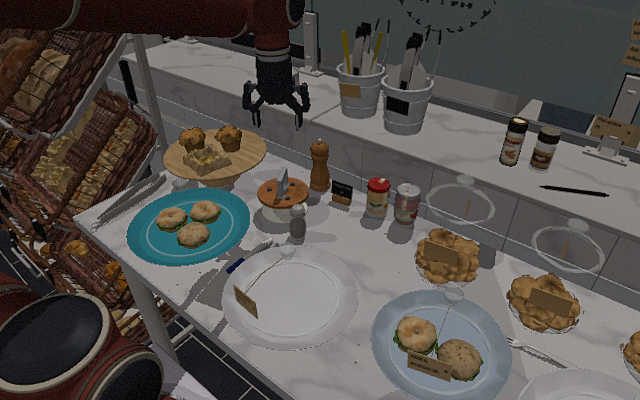

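The board is flat on the stand. Its top is at z = 0.0599 m (0.060 expected), its tilt is about 0.001 rad, and all three studs show through the holes at pixels (335,142), (275,176) and (334,209). The bystanders have not moved.

```bash
python3 - <<'E'
from plant import ticket
print(ticket.job_done())
E
```

```text
the job is handed in; nothing more can be done
None
```

The board is seated on the stand, and I handed the job in at about 16 s of the 72 s allowed. I gripped it by the bar, carried it over the stand and turned it about 12° to match the studs. I then lowered it in steps of 1 mm or less near the seat. The upward force first showed at seat height and peaked at about 4 N in the readings, and I released it there.

**Last checks after release:**
- **Height:** the board's top was at z = 0.0599 m, against 0.060 m expected when fully home.
- **Level and centring:** tilt was about 0.001 rad, and the board's centre was about 0.5 mm from the measured stand axis.
- **Studs:** all three showed through their holes.
- **Surroundings:** the gripper was open about 14 cm above the board, touching nothing. The bystanders looked unmoved in the pictures; I did not measure their positions again.

**Disagreements:**
- **Camera positions:** the wrist and top cameras differed by about 1–1.5 mm. I used relative measurements to work around this.
- **Close-range height:** the wrist camera's close-range height readings were about 1–1.5 mm high.

The hand-in gave no verdict, so these are my own readings.

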